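# Load the cell cartridge and unlatch it from its dock

### The arm

A 6-joint arm with a two-finger parallel gripper is mounted at the origin on a cart in front of the work surface, level with it; the furniture and walls round the work are solid. World frame = base frame: x ahead of the robot, y to its left, z up, the work surface at z = 0. Lengths are in m, angles in rad, forces in N, time in s.
With the tool pointing down it reaches from about 0.375 to 0.975 m from the base axis. Payload 3.8 kg.
Tool frame: the origin (TCP) lies at the very end of the fingers, on their centre line; the grasp point (between the pads) lies 19 mm behind it (env.hold_point_z is the z of the grasp point in the tool frame, in m); z points along the fingers, y is the line along which they close (so a half turn about z gives the same grasp; the last joint's range is limited). The gripper opens to 88 mm and grips with 3 to 60 N. Pads are 18 mm wide; open, the fingers measure 123 mm over their backs; the gripper's body (75 mm by 187 mm) begins 45 mm behind the grasp point.
Start: joints at [-1.234, 0.264, 1.604, -0, 1.274, -0.037], TCP at [0.246, -0.628, 0.239] pointing down, gripper open.
Joint ranges: [-2.63, 2.63], [-0.94, 2.18], [0.31, 2.57], [-1.31, 4.45], [0, 2.66], [-2.55, 2.55]. Speed limits (rad/s): [2.57, 2.57, 3.14, 3.14, 3.14, 3.14].

### API

Orientations are given as a 3x3 rotation matrix whose columns are the frame's x, y, z axes.
In Python, from workcell import env gives the robot as it stands.
- The arm moves only by the tool jog_arm, never from a script. Its argument "motion" is a list that holds one entry, the list of rows, each a list of 7 numbers: the shift along the world's x, y, z in m, then the turn, a rotation vector about the world's x, y, z in degrees, then the finger opening in m, from 0 to 0.0881. In form: [[[tx, ty, tz, wx, wy, wz, gripper], ...]]. A call has 1 to 12 rows; each row is the pose to reach, as a shift and turn from the pose commanded when the call began; what a row does not reach only later rows make up. A row lasts 1/10 s, in which the tool goes at most 50 mm and 8.59 degrees, less where a joint would pass 70% of its speed; a pose out of reach is approached as far as the arm can. A call with a gripper value outside its range is refused whole. The fingers move at their own pace and stop on an object; "squeeze" is the grip in N (left out, the last holds). Time passes only in rows, so rows that repeat a pose let the fingers close. It gives the time, the measured TCP pose, the force, the opening and the grip force at its end, in the units of the state.
- env.get_state(): the state, without advancing time (a new reading comes with each control period).
- env.get_image(name): name is "side" or "top"; returns (picture, depth): 480x640x3 uint8, red, green, blue; 480x640 float32, m along the optical axis (not along the pixel's ray), 0 where there is no reading.
- env.calibration(name): a dict with "vertical_fov" (degrees; the focal length in pixels is half the picture's height over the tangent of half this angle, whatever the lens; pixels are square), "cx", "cy" (the principal point, pixels), "R" (3x3) and "t" (3): a world point X has camera coordinates R X + t. Camera axes: x right, y down, z forward; pixel columns grow to the right and rows downward; lengths in m; the calibration is good to about 2 mm. A picture is of the moment at which its call begins. calibration takes no time and is no camera call.
- env.hand_in(): hands the job in; it is judged then, once.
Trained networks look in the newest picture that a camera, given by its name, has taken for a name from the list of things; names that differ only in an ending like _2 or _b are one class to them, and where a whole thing is asked for, a point or a joint stands for the part that bears it (a point fixed in the world has none). Each returns a list of dicts, best first, with "p" (0 to 1); they miss things now and then, are a little off and sometimes report something else, mostly with a low value. They report only what shows in the picture. A call takes as long as a camera call. They do not tell look-alikes from the thing itself.
- env.search_frame(name, camera): "extent" ([left, top, width, height] in pixels, round what is visible of it).
- env.silhouettes(name, camera): "mask" (480x640 bool, what is visible of it) and "extent" ([left, top, width, height] in pixels, round what is visible of it).
The state is a dict: "time_s": time; "joint_pos": joint angles; "qvel": joint speeds; "joint_torque": joint torques, N m; "position": TCP position; "tcp_rot": TCP orientation; "ft_force": force on the tool from outside, world axes, zero at the start; "ft_torque": the same for the moment, N m; "finger_gap": opening from 0.0 (shut) to 1.0 (fully open); "finger_force": force on a finger pad.
Only numpy, scipy, OpenCV 4.12 (cv2) and the standard library are available. Lean on these libraries where they do the work, as an engineer would, in place of code of your own. Each camera call takes 0.05 s, during which the arm holds its last target. There are 200 camera calls.

### The job

Take the battery cell from its stand and slide it upright, fully home, into the empty bay of the cartridge while the cartridge is still locked in its dock, and let go of the cell. Then pinch the cartridge's two side catches together to unlatch it, lift it straight up out of the dock, cell inside and upright, and finish holding it still by the squeezed catches about 10 cm above where it sat: do not put it down or let go. Leave the other things on the table where they are.

Things in the scene. Friction and masses are not known exactly. Their poses are not given: they have to be found in the camera images.
- dock: Grey dock screwed to the table, 92 (x) x 74 (y) x 38 mm high (its flanges at the x ends only 8 mm). Origin: centre of its underside; z up. The cartridge stands in its well on an 8 mm base with 1 mm play all round. On each y side a bridge (29 to 38 mm above the table) overhangs and locks one catch of the cartridge.
- cartridge_grip (a point): White cartridge locked in the dock (axes as the dock's, about 0.17 to 0.25 kg loaded): block 46 x 27 x 40 mm high, a catch on each y side. Point on its vertical axis midway between the catch paddles, 56 mm above its underside (64 above the table when docked). Paddles 24 mm wide, 50 to 78 mm above the table, 6.5 thick; outer faces 54 mm apart in y (42 squeezed), 41 mm clear between them, open in x.
- bay_mouth (a point): Centre of the mouth of the cartridge's empty square bay, on top of its block (40 mm above its underside, 48 mm above the table when docked). Bay 18 x 18 mm, 24 mm deep, open upward, 2 mm chamfer, sides along the cartridge's x and y; axes as the cartridge's. A 50 mm cell fully home stands 26 mm out of it, its top 74 mm above the table, its centre 1 mm above this point.
- catch_left (a joint): Spring catch on the cartridge's +y side: 0 out (its tooth locked 3 mm under the dock's bridge), grows as it is pressed in toward the cartridge, stops at 0.006 m; it clears the bridge beyond about 0.003 m. Needs 2.4 N to start and 7.2 N to hold fully in.
- catch_right (a joint): The same on the -y side.
- stand: Grey block 90 (x) x 34 (y) x 22 mm high, fixed to the table, with three square sockets 17 mm deep in a row along its x axis, 28 mm apart; the cell stands upright in the middle one, the outer two are empty. Origin: centre of the underside.
- cell_center (a point): Battery cell, size AA, standing upright: 50 mm long, solid section 14 mm along the stand's x, 15 mm along its y, 23 g. This point is its centre, 25 mm from either end (30 mm above the table at the start, top at 55 mm). The long axis is its own y axis, up at the start; its own x axis lies along the stand's x.
- tape: Roll of brown tape lying on the table, 100 mm across, 25 mm high; not to be disturbed. Origin at the underside.
- motor: White motor block, 31 x 56 x 32 mm body (with lead 78 x 94 mm), on the table; not to be disturbed. Origin at the underside.
- gear: Grey toothed gear lying flat, 42 mm across, 10 mm high; not to be disturbed.
- driver: Screwdriver lying on the table, 154 mm long, 21 mm thick; not to be disturbed.
Not all that is in view belongs to the job. What is shaped like the dock but blue is not meant.

How it is judged:
By the outcome, as a careful person would: the job done as asked, in the order asked, and still so for the second after the job is handed in, while the arm keeps its last pose, push and grip.
It also fails if it takes over 58 s, if anything falls off the work surface, if the arm or the gripper's body presses on something with over 40 N, if the wrist force passes 120 N, or if a joint passes its speed limit or range.

## Working session

There is one attempt and no reset: what is moved stays moved. The work goes in short steps, Python scripts to look and compute and a tool call to move; the robot and the scene stay as the last step left them, time stands still between calls to the robot, and variables do not carry over. Pictures are saved under pics/ and viewed, at most 10 in all, crops included, and the job is handed in when it is done.

Besides the shell and the picture viewer there is one more tool, called by a JSON object that holds its "name" and its "arguments", one argument or row to a line. jog_arm: Moves the arm, as the interface text tells. Its arguments: {"type":"object","properties":{"motion":{"type":"array","items":{"type":"array","items":{"type":"array","items":{"type":"number"}}}},"squeeze":{"type":"number"}},"required":["motion"]}

```bash
mkdir -p pics; cat > h.py <<'E'
from workcell import env
import numpy as np, cv2
def cal(n):
    c=env.calibration(n); f=240/np.tan(np.radians(c["vertical_fov"])/2)
    return f,c["cx"],c["cy"],np.array(c["R"]),np.array(c["t"])
def cloud(n,d):
    f,cx,cy,R,t=cal(n); v,u=np.mgrid[:480,:640]
    P=np.stack([(u-cx)/f*d,(v-cy)/f*d,d],-1)
    return (P-t)@R   # world
def proj(n,X):
    f,cx,cy,R,t=cal(n); p=R@np.array(X)+t
    return f*p[0]/p[2]+cx, f*p[1]/p[2]+cy
def save(n,p): cv2.imwrite("pics/"+n,p[:,:,::-1])
E
python3 - <<'E'
from h import *
for n in("side","top"):
    p,d=env.get_image(n); save(n+"0.png",p); np.savez(n+"0.npz",p=p,d=d)
    f,cx,cy,R,t=cal(n); print(n,f,cx,cy,-R.T@t, R[2])
    for o in("dock","cartridge_grip","stand","cell_center"):
        print(o,[(x["extent"],round(x["p"],2)) for x in env.search_frame(o,n)])
s=env.get_state(); print(s["time_s"],s["tcp_rot"],s["position"],env.hold_point_z)
E
```

```text
side 457.03229718366214 316.6345046411317 246.04347533568884 [ 0.47627811 -0.77989786  0.76831335] [ 0.05661144  0.71736864 -0.69438993]
dock [([334.5, 151.0, 29.9, 23.0], 0.86), ([294.7, 191.4, 33.7, 31.0], 0.85), ([241.6, 218.7, 45.3, 33.4], 0.83)]
cartridge_grip [([304.2, 182.4, 17.2, 26.3], 0.83), ([367.7, 230.1, 32.8, 32.6], 0.3)]
stand [([288.4, 315.4, 49.6, 28.5], 0.83), ([308.6, 184.6, 10.3, 10.7], 0.18)]
cell_center []
top 494.9187060593808 313.1661973372858 247.0209711337837 [ 0.31226607 -0.04428487  1.33804892] [ 0.1941726  -0.00723356 -0.98094071]
dock [([225.7, 243.3, 30.2, 34.9], 0.83), ([154.8, 201.1, 30.4, 32.7], 0.83), ([257.3, 287.2, 37.9, 45.1], 0.77), ([230.9, 250.6, 19.5, 16.8], 0.23)]
cartridge_grip [([231.3, 250.2, 17.9, 18.0], 0.7)]
stand [([371.9, 259.5, 22.6, 28.2], 0.93)]
cell_center []
0.5 [[ 9.30947207e-01  3.65153800e-01  4.29009920e-07]
 [ 3.65153800e-01 -9.30947205e-01  6.13135140e-05]
 [ 2.27882482e-05 -5.69229900e-05 -9.99999998e-01]] [ 0.24648793 -0.62836629  0.23866317] -0.0187
```

View pics/side0.png

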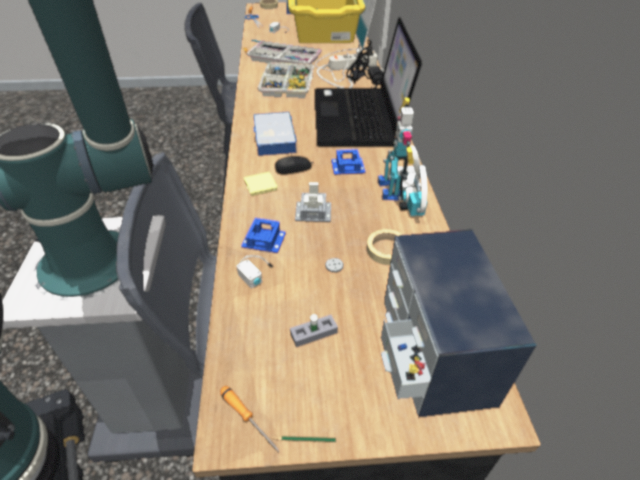

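View pics/top0.png

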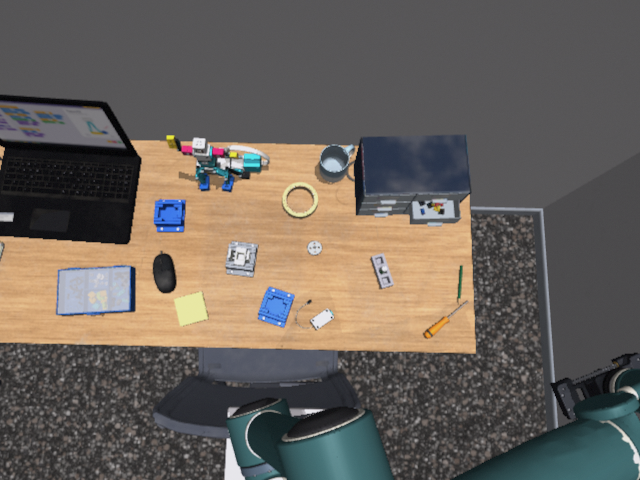

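Candidates: the dock is the grey one with the white cartridge (side 313,205; top 241,258). The blue look-alikes are at side (263,236) and (348,161), top (276,307) and (170,215). The stand with the cell is at side (314,328), top (382,270). I choose the grey dock and will check it in a close crop.

```bash
python3 - <<'E'
from h import *
ims=[]
for n,cs in(("side",[(313,203),(314,328)]),("top",[(241,258),(382,270)])):
    z=np.load(n+"0.npz"); p,d=z["p"],z["d"]
    W=cloud(n,d)
    row=[]
    for (u,v) in cs:
        row.append(cv2.resize(p[v-25:v+25,u-33:u+33],(396,300),interpolation=cv2.INTER_CUBIC))
    ims.append(np.hstack(row))
    for nm,(u,v) in zip(("dock","stand"),cs):
        P=W[v-25:v+25,u-33:u+33].reshape(-1,3); 
        tab=np.median(P[abs(P[:,2])<.008,2]); print(n,nm,"table z",tab)
        for lo,hi in((.015,.03),(.03,.042),(.042,.052),(.052,.06),(.06,.085)):
            Q=P[(P[:,2]-tab>lo)&(P[:,2]-tab<hi)]
            if len(Q)>3:
                r=cv2.minAreaRect(Q[:,:2].astype(np.float32)*1000)
                print(lo,hi,len(Q),Q.mean(0).round(4),np.round(r[0],1),np.round(r[1],1),round(r[2],1))
save("crops.png",np.vstack(ims))
E
```

```text
side dock table z -0.0017356191997425028
0.015 0.03 80 [0.5336 0.1072 0.0217] [536.2 115.1] [27.8 64.3] 87.2
0.03 0.042 303 [0.5378 0.1277 0.0352] [538.  139.7] [78.7 63.5] 84.9
0.042 0.052 108 [0.5377 0.1391 0.0456] [537.2 135.6] [59.7 43.6] 85.4
0.052 0.06 49 [0.5384 0.1357 0.0545] [537.8 138.4] [54.7 22.5] 85.7
0.06 0.085 129 [0.5381 0.1385 0.069 ] [538.7 138.7] [57.7 22.4] 83.5
side stand table z -0.0015939306586759175
0.015 0.03 588 [ 0.5126 -0.2426  0.0195] [ 513.1 -239.7] [90.7 36.8] 17.7
0.03 0.042 24 [ 0.5118 -0.2444  0.0342] [ 511.6 -244.5] [ 4.5 12.4] 69.3
0.042 0.052 23 [ 0.513  -0.2451  0.0455] [ 513.8 -244.3] [14.3  8.4] 7.7
0.052 0.06 39 [ 0.5128 -0.2407  0.0536] [ 512.7 -240. ] [13.4 12.8] 21.9
top dock table z 0.00013688753337054126
0.015 0.03 78 [0.5299 0.1369 0.0237] [537.8 137. ] [70.9 64.6] 83.3
0.03 0.042 366 [0.5359 0.1357 0.0372] [538.1 138.5] [74.7 64.6] 83.6
0.042 0.052 155 [0.5374 0.139  0.047 ] [537.4 135.5] [69.1 61.5] 84.6
0.052 0.06 21 [0.5334 0.1404 0.0549] [537.8 138.8] [39.3 53.5] 16.4
0.06 0.085 71 [0.5377 0.1389 0.0746] [537.6 139. ] [56.3 25.1] 85.5
top stand table z 0.00032319665558995546
0.015 0.03 320 [ 0.5116 -0.2418  0.0219] [ 512.9 -242.5] [90.3 35.4] 17.7
0.03 0.042 7 [ 0.5113 -0.2385  0.0356] [ 516.2 -240.4] [ 7.5 19.3] 68.8
0.042 0.052 6 [ 0.5101 -0.2409  0.0491] [ 509.9 -242.1] [13.1  8.4] 78.3
0.052 0.06 20 [ 0.5123 -0.2417  0.056 ] [ 511.8 -242.1] [10.4 13.2] 8.0
```

View pics/crops.png

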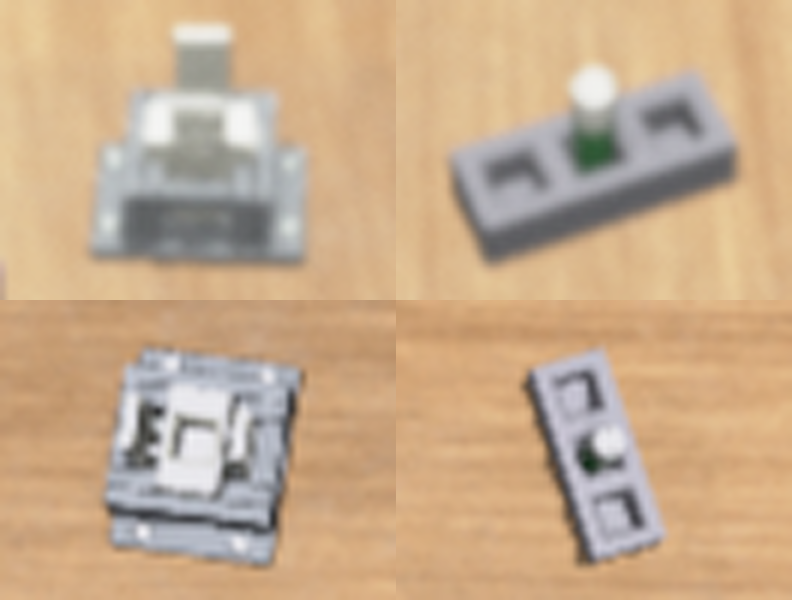

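The crops show the grey dock with the white cartridge, its single bay near the middle of the block (crop 197,440), and the stand with the cell in its middle socket (crop 593,120).

```bash
python3 - <<'E'
from h import *
for n in("side","top"):
    z=np.load(n+"0.npz"); p,d=z["p"],z["d"]; W=cloud(n,d)
    P=W.reshape(-1,3); g=p.reshape(-1,3).mean(1)
    m=(d.ravel()>0)&(P[:,2]>.07)&(P[:,0]>.5)&(P[:,0]<.75)&(P[:,1]<0)&(P[:,1]>-.5)
    Q=P[m]; 
    if len(Q): print(n,"cabinet min x",np.percentile(Q[:,0],[0,1,5]),"y",Q[:,1].min(),Q[:,1].max())
    a=np.radians(-5.2); c=np.array([.538,.1387]); L=(P[:,:2]-c)@np.array([[np.cos(a),-np.sin(a)],[np.sin(a),np.cos(a)]])
    m=(abs(L[:,0])<.03)&(abs(L[:,1])<.0145)&(P[:,2]>.005)
    for x in np.arange(-.03,.03,.003):
        k=m&(L[:,0]>=x)&(L[:,0]<x+.003)&(abs(L[:,1])<.007)
        if k.any(): print(round(x*1000+1.5),(P[k,2].mean()*1000).round(1),g[k].mean().round(),end=" | ")
    print()
    for y in np.arange(-.036,.036,.003):
        k=(abs(L[:,0])<.008)&(L[:,1]>=y)&(L[:,1]<y+.003)
        if k.any(): print(round(y*1000+1.5),(P[k,2].mean()*1000).round(1),g[k].mean().round(),end=" | ")
    print()
E
```

```text
side cabinet min x [0.62200558 0.63089615 0.63620279] y -0.43065180764589145 -0.16435167542052684
-28 36.5 191.0 | -26 36.3 197.0 | -22 43.4 215.0 | -20 45.0 241.0 | -17 46.4 243.0 | -14 45.5 234.0 | 10 30.8 145.0 | 13 45.4 236.0 | 16 45.8 243.0 | 19 46.7 243.0 | 22 40.4 216.0 | 25 35.2 188.0 | 28 36.5 190.0 | 
-34 16.7 131.0 | -31 16.9 137.0 | -28 38.2 157.0 | -25 51.6 154.0 | -22 48.0 156.0 | -19 32.0 139.0 | -16 15.0 123.0 | -13 4.1 109.0 | 20 60.8 180.0 | 23 58.8 174.0 | 26 63.5 175.0 | 29 70.8 211.0 | 
top cabinet min x [0.6219125  0.6302596  0.63564439] y -0.43198453838874473 -0.16696151921330246
-28 38.3 174.0 | -26 35.3 181.0 | -22 45.8 167.0 | -20 48.7 223.0 | -17 48.3 233.0 | -14 47.7 233.0 | -11 46.7 227.0 | -8 45.1 225.0 | -5 27.5 226.0 | -2 25.8 230.0 | 1 26.7 231.0 | 4 22.5 232.0 | 7 27.1 218.0 | 10 42.7 163.0 | 13 46.5 225.0 | 16 47.7 233.0 | 19 46.5 233.0 | 22 47.2 228.0 | 25 40.0 209.0 | 28 37.6 196.0 | 
-34 23.7 156.0 | -31 38.2 184.0 | -28 51.4 165.0 | -25 65.3 183.0 | -22 70.1 218.0 | -19 72.9 203.0 | -16 39.5 88.0 | -13 39.2 149.0 | -10 47.5 202.0 | -4 25.5 225.0 | -1 27.0 230.0 | 2 23.0 232.0 | 5 27.0 232.0 | 8 32.3 178.0 | 11 40.6 187.0 | 14 44.9 218.0 | 17 40.1 204.0 | 20 49.3 116.0 | 23 62.6 153.0 | 26 78.2 228.0 | 29 71.6 206.0 | 35 35.7 174.0 |
```

{"name": "jog_arm", "arguments": {
  "motion": [
    [[0.266,0.387,-0.08,0,0,86.3,0.0881],[0.266,0.387,-0.08,0,0,86.3,0.0881],[0.266,0.387,-0.08,0,0,86.3,0.0881],[0.266,0.387,-0.08,0,0,86.3,0.0881],[0.266,0.387,-0.08,0,0,86.3,0.0881],[0.266,0.387,-0.08,0,0,86.3,0.0881],[0.266,0.387,-0.08,0,0,86.3,0.0881],[0.266,0.387,-0.08,0,0,86.3,0.0881],[0.266,0.387,-0.08,0,0,86.3,0.0881],[0.266,0.387,-0.08,0,0,86.3,0.0881],[0.266,0.387,-0.08,0,0,86.3,0.0881],[0.266,0.387,-0.08,0,0,86.3,0.0881]]
  ]
}}

```text
time_s: 1.7
position: [0.5126, -0.2411, 0.1588]
tcp_rot: [[-0.304, 0.953, -0.0], [0.953, 0.304, -0.001], [-0.0, -0.0, -1.0]]
ft_force: [-0.0, 0.2, 0.7]
finger_gap: 1.0
finger_force: 0.0
```

Bay centred on the cartridge axis. The cabinet (x≥0.62) is close to the gripper body's long side, so I grip across the stand's y instead.

{"name": "jog_arm", "arguments": {
  "motion": [
    [[0,0,0,0,0,-90,0.06],[0,0,0,0,0,-90,0.06],[0,0,0,0,0,-90,0.06],[0,0,0,0,0,-90,0.06],[0,0,0,0,0,-90,0.06],[0,0,0,0,0,-90,0.06],[0,0,0,0,0,-90,0.06],[0,0,0,0,0,-90,0.06],[0,0,0,0,0,-90,0.06],[0,0,0,0,0,-90,0.06],[0,0,-0.03,0,0,-90,0.06],[0,0,-0.06,0,0,-90,0.06]]
  ]
}}

```text
time_s: 2.9
position: [0.5132, -0.2441, 0.1002]
tcp_rot: [[0.954, 0.298, 0.004], [0.298, -0.954, -0.003], [0.003, 0.004, -1.0]]
ft_force: [-1.2, -0.2, -0.9]
finger_gap: 0.68
finger_force: 0.0
```

{"name": "jog_arm", "arguments": {
  "motion": [
    [[0,0,-0.02,0,0,0,0.06],[0,0,-0.04,0,0,0,0.06],[0,0,-0.055,0,0,0,0.06],[0,0,-0.066,0,0,0,0.06],[0,0,-0.066,0,0,0,0.06]]
  ]
}}

```text
time_s: 3.4
position: [0.5111, -0.2416, 0.0313]
tcp_rot: [[0.953, 0.303, -0.002], [0.303, -0.953, 0.001], [-0.002, -0.002, -1.0]]
ft_force: [-0.1, 0.6, -0.1]
finger_gap: 0.682
finger_force: 0.0
```

```bash
python3 - <<'E'
from h import *
p,d=env.get_image("side"); u,v=map(int,proj("side",[.5125,-.241,.05])); print(u,v)
a=cv2.resize(p[v-45:v+45,u-60:u+60],(800,600),interpolation=cv2.INTER_CUBIC); save("grasp1.png",a)
E
```

```text
313 319
```

View pics/grasp1.png

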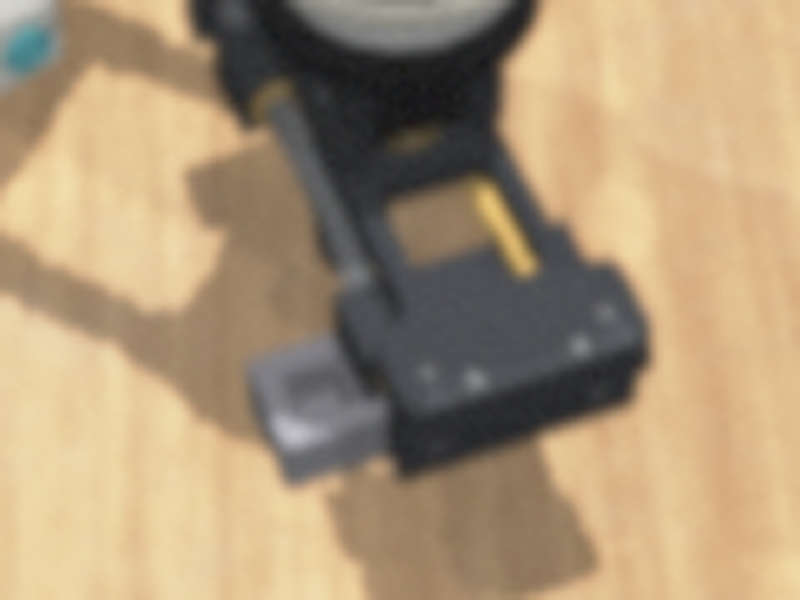

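The gripper (crop 500,300) covers the cell, the stand shows at its left (320,400), and there is no contact force. Now closing.

{"name": "jog_arm", "arguments": {
  "motion": [
    [[0,0,0,0,0,0,0.0],[0,0,0,0,0,0,0.0],[0,0,0,0,0,0,0.0],[0,0,0,0,0,0,0.0],[0,0,0,0,0,0,0.0],[0,0,0,0,0,0,0.0],[0,0,0,0,0,0,0.0]]
  ],
  "squeeze": 15
}}

```text
time_s: 4.15
position: [0.5125, -0.2413, 0.0327]
tcp_rot: [[0.953, 0.304, -0.0], [0.304, -0.953, 0.0], [0.0, -0.0, -1.0]]
ft_force: [0.7, 0.1, 0.2]
finger_gap: 0.165
finger_force: 15.0
```

{"name": "jog_arm", "arguments": {
  "motion": [
    [[0,0,0.01,0,0,0,0.0],[0,0,0.025,0,0,0,0.0],[0,0,0.05,0,0,0,0.0],[0,0,0.09,0,0,0,0.0],[0.004,0.04,0.11,0,0,7,0.0],[0.007,0.08,0.11,0,0,15,0.0],[0.01,0.12,0.11,0,0,23,0.0],[0.014,0.16,0.11,0,0,31,0.0],[0.018,0.2,0.11,0,0,39,0.0],[0.021,0.24,0.11,0,0,47,0.0],[0.025,0.28,0.11,0,0,55,0.0],[0.025,0.3,0.11,0,0,60,0.0]]
  ]
}}

```text
time_s: 5.35
position: [0.5382, 0.0615, 0.1446]
tcp_rot: [[0.206, 0.979, 0.003], [0.979, -0.206, 0.001], [0.001, 0.002, -1.0]]
ft_force: [-0.0, -0.2, -0.3]
finger_gap: 0.16
finger_force: 15.0
```

{"name": "jog_arm", "arguments": {
  "motion": [
    [[0,0.03,0,0,0,4,0.0],[0.0005,0.06,0,0,0,7,0.0],[0.0005,0.075,-0.02,0,0,7,0.0],[0.0005,0.08,-0.04,0,0,7,0.0],[0.0005,0.08,-0.045,0,0,7,0.0],[0.0005,0.08,-0.045,0,0,7,0.0],[0.0005,0.08,-0.045,0,0,7,0.0]]
  ]
}}

```text
time_s: 6.05
position: [0.5388, 0.1383, 0.099]
tcp_rot: [[0.093, 0.996, 0.002], [0.996, -0.093, 0.0], [0.0, 0.002, -1.0]]
ft_force: [0.1, 0.2, 0.4]
finger_gap: 0.163
finger_force: 15.0
```

```bash
python3 - <<'E'
from h import *
s=env.get_state(); print(s["time_s"],s["position"],s["finger_gap"])
out=[]
for n in("side","top"):
    p,d=env.get_image(n); np.savez(n+"1.npz",p=p,d=d)
    u,v=map(int,proj(n,[.538,.139,.07])); out.append(cv2.resize(p[v-38:v+38,u-25:u+25],(400,600),interpolation=cv2.INTER_CUBIC)); print(u,v)
save("above.png",np.hstack(out))
E
```

```text
6.05 [0.53875946 0.13827852 0.09901267] 0.1629436350124077
312 191
238 254
```

View pics/above.png

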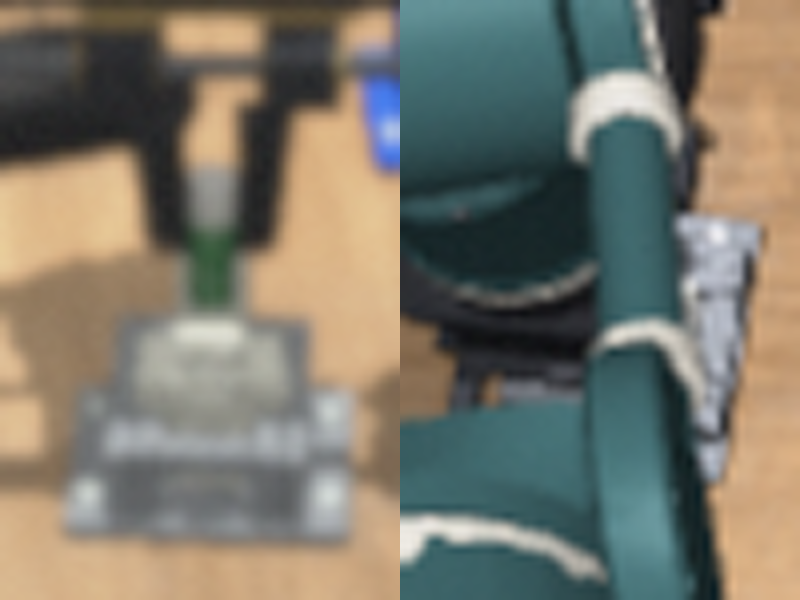

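Side view: the cell (green, crop 212,260) hangs upright over the cartridge, centred between the catches. Top view is blocked by the arm. I measure the cell against the cartridge in the same camera.

```bash
python3 - <<'E'
from h import *
z=np.load("side1.npz"); p,d=z["p"].astype(int),z["d"]; W=cloud("side",d).reshape(-1,3); q=p.reshape(-1,3)
a=np.radians(-5.2); M=np.array([[np.cos(a),-np.sin(a)],[np.sin(a),np.cos(a)]])
L=(W[:,:2]-[.538,.1387])@M
near=(abs(L)<.03).all(1)
g=near&(q[:,1]>q[:,0]+15)&(q[:,1]>q[:,2]+15)&(W[:,2]>.05)
print("green n",g.sum())
for lo in np.arange(.07,.11,.006):
    k=g&(W[:,2]>=lo)&(W[:,2]<lo+.006)
    if k.any(): print(lo.round(3),k.sum(),"x",(L[k,0].min()*1e3).round(1),(L[k,0].max()*1e3).round(1),(L[k,0].mean()*1e3).round(1),"y med",(np.median(L[k,1])*1e3).round(1))
z=np.load("side0.npz"); W=cloud("side",z["d"]).reshape(-1,3); L=(W[:,:2]-[.538,.1387])@M
for nm,k in(("near paddle face",(W[:,2]>.052)&(W[:,2]<.074)&(L[:,1]<-.02)&(L[:,1]>-.032)),("far paddle",(W[:,2]>.052)&(W[:,2]<.074)&(L[:,1]>.01)&(L[:,1]<.032)),("block top",(W[:,2]>.043)&(W[:,2]<.049)&(abs(L[:,1])<.012))):
    k&=abs(L[:,0])<.026
    if k.any(): print(nm,k.sum(),"x",(np.percentile(L[k,0],[0,5,50,95,100])*1e3).round(1),"y",(np.percentile(L[k,1],[0,10,50,90,100])*1e3).round(1))
E
```

```text
green n 48
0.07 1 x 1.1 1.1 1.1 y med -5.5
0.076 11 x -3.9 6.0 1.1 y med -5.5
0.082 8 x -3.9 6.0 2.0 y med -5.4
0.088 9 x -3.9 6.0 0.8 y med -6.0
0.094 10 x -3.9 6.0 1.1 y med -5.9
0.1 9 x -3.8 6.0 0.6 y med -5.7
near paddle face 71 x [-11.1 -11.   -1.   11.4  11.4] y [-28.5 -26.2 -24.2 -22.6 -20.9]
far paddle 64 x [-9.9 -9.8  0.4 10.7 10.7] y [19.8 20.9 23.5 26.  27.2]
block top 48 x [-22.3 -22.1  -0.4  21.3  21.4] y [-11.6  -9.5   0.7   8.6  11.1]
```

{"name": "jog_arm", "arguments": {
  "motion": [
    [[-0.001,-0.001,0,0,0,0,0.0],[-0.001,-0.001,-0.008,0,0,0,0.0],[-0.001,-0.001,-0.014,0,0,0,0.0],[-0.001,-0.001,-0.018,0,0,0,0.0],[-0.001,-0.001,-0.022,0,0,0,0.0],[-0.001,-0.001,-0.026,0,0,0,0.0],[-0.001,-0.001,-0.03,0,0,0,0.0],[-0.001,-0.001,-0.03,0,0,0,0.0]]
  ]
}}

```text
time_s: 6.95
position: [0.5381, 0.1396, 0.0704]
tcp_rot: [[0.093, 0.996, 0.002], [0.996, -0.093, 0.003], [0.003, 0.001, -1.0]]
ft_force: [-5.6, 5.4, 16.0]
finger_gap: 0.161
finger_force: 15.0
```

{"name": "jog_arm", "arguments": {
  "motion": [
    [[0,0,0.006,0,0,0,0.0],[-0.001,0.002,0.006,0,0,0,0.0],[-0.001,0.002,0.003,0,0,0,0.0],[-0.001,0.002,0.0,0,0,0,0.0],[-0.001,0.002,0.0,0,0,0,0.0]]
  ]
}}

```text
time_s: 7.45
position: [0.537, 0.1405, 0.069]
tcp_rot: [[0.093, 0.996, 0.002], [0.996, -0.093, 0.002], [0.002, 0.002, -1.0]]
ft_force: [-2.3, 2.4, 10.2]
finger_gap: 0.159
finger_force: 15.0
```

{"name": "jog_arm", "arguments": {
  "motion": [
    [[0,0,0.004,0,0,0,0.0],[-0.001,0.001,0.004,0,0,0,0.0],[-0.001,0.001,0.0,0,0,0,0.0],[-0.001,0.001,-0.003,0,0,0,0.0],[-0.001,0.001,-0.003,0,0,0,0.0]]
  ]
}}

```text
time_s: 7.95
position: [0.5364, 0.1418, 0.0664]
tcp_rot: [[0.093, 0.996, 0.003], [0.996, -0.093, 0.002], [0.003, 0.002, -1.0]]
ft_force: [-1.5, 3.9, 11.7]
finger_gap: 0.162
finger_force: 15.0
```

```bash
python3 - <<'E'
from h import *
s=env.get_state(); print({k:np.round(s[k],4) for k in("position","ft_force","ft_torque")})
p,d=env.get_image("side"); np.savez("side2.npz",p=p,d=d)
u,v=map(int,proj("side",[.538,.139,.07]));save("ins.png",cv2.resize(p[v-30:v+30,u-40:u+40],(800,600),interpolation=cv2.INTER_CUBIC))
E
```

```text
{'position': array([0.5364, 0.1418, 0.0664]), 'ft_force': array([-1.4791,  3.9364, 11.7282]), 'ft_torque': array([ 0.5472,  0.2591, -0.0068])}
```

View pics/ins.png

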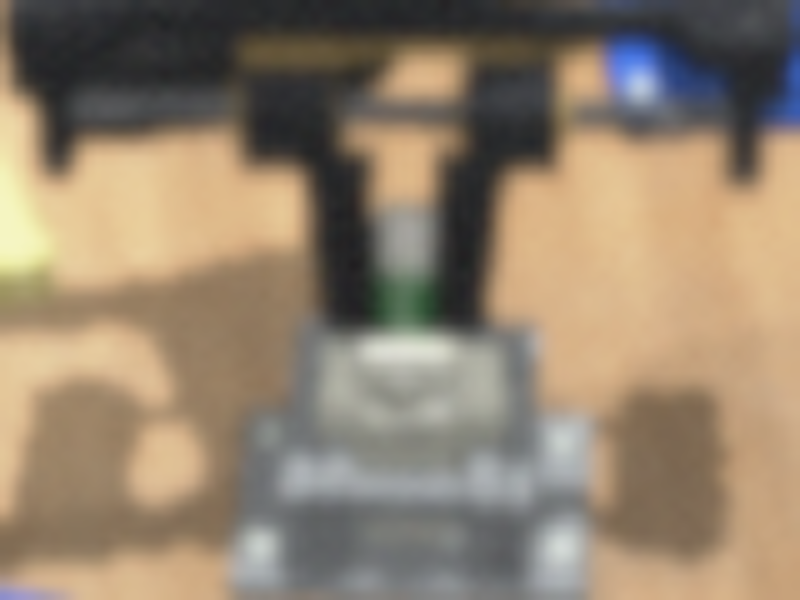

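The cell (crop 405,270) stands between the fingers behind the near paddle (crop 410,350); I can't tell its seating from this, so I measure its top height and tilt.

```bash
python3 - <<'E'
from h import *
a=np.radians(-5.2); M=np.array([[np.cos(a),-np.sin(a)],[np.sin(a),np.cos(a)]])
for f in("side1","side2"):
    z=np.load(f+".npz"); p=z["p"].astype(int); W=cloud("side",z["d"]); L=(W[...,:2]-[.538,.1387])@M
    u,v=map(int,proj("side",[.5375,.139,.09])); print(f,u,v)
    for r in range(v-14,v+22):
        w=[ (c,*(L[r,c]*1e3).round(1),(W[r,c,2]*1e3).round(1),p[r,c].tolist()) for c in (u,u+1)]
        print(r,w)
E
```

```text
side1 312 185
171 [(312, np.float64(-6.3), np.float64(195.9), np.float64(-3.6), [221, 186, 139]), (313, np.float64(-3.4), np.float64(199.0), np.float64(-5.7), [223, 188, 141])]
172 [(312, np.float64(-6.1), np.float64(188.8), np.float64(-2.2), [216, 182, 139]), (313, np.float64(-3.1), np.float64(185.4), np.float64(0.2), [218, 183, 140])]
173 [(312, np.float64(-6.1), np.float64(185.8), np.float64(-3.6), [198, 170, 141]), (313, np.float64(-3.1), np.float64(183.5), np.float64(-2.0), [199, 172, 142])]
174 [(312, np.float64(-1.6), np.float64(8.1), np.float64(117.4), [171, 158, 143]), (313, np.float64(0.9), np.float64(5.3), np.float64(119.4), [174, 161, 147])]
175 [(312, np.float64(-1.4), np.float64(-0.5), np.float64(120.5), [154, 151, 144]), (313, np.float64(1.0), np.float64(-0.2), np.float64(120.4), [157, 154, 148])]
176 [(312, np.float64(-1.3), np.float64(-3.2), np.float64(119.5), [147, 147, 141]), (313, np.float64(1.0), np.float64(-0.7), np.float64(117.8), [154, 153, 148])]
177 [(312, np.float64(-1.3), np.float64(-4.3), np.float64(117.3), [143, 143, 138]), (313, np.float64(1.2), np.floa
[... 9767 characters left out ...]
.float64(-28.9), np.float64(59.6), [163, 164, 154])]
203 [(312, np.float64(-1.1), np.float64(-25.7), np.float64(53.8), [150, 151, 143]), (313, np.float64(1.5), np.float64(-29.8), np.float64(57.2), [152, 151, 143])]
204 [(312, np.float64(-1.0), np.float64(-27.9), np.float64(52.4), [136, 136, 129]), (313, np.float64(1.4), np.float64(-25.4), np.float64(50.5), [134, 135, 126])]
205 [(312, np.float64(-1.1), np.float64(-23.8), np.float64(46.0), [132, 132, 124]), (313, np.float64(1.3), np.float64(-21.0), np.float64(43.7), [131, 131, 124])]
206 [(312, np.float64(-1.2), np.float64(-19.4), np.float64(39.2), [136, 136, 127]), (313, np.float64(1.3), np.float64(-20.7), np.float64(40.3), [135, 136, 127])]
```

The cell has tilted in the grip (bottom toward -y): the bay lies about 2 mm further +y than assumed. I lift it clear and measure the tilt.

{"name": "jog_arm", "arguments": {
  "motion": [
    [[0,0,0.006,0,0,0,0.0],[0,0,0.015,0,0,0,0.0],[0,0,0.03,0,0,0,0.0],[0,0,0.045,0,0,0,0.0],[0,0,0.045,0,0,0,0.0],[0,0,0.045,0,0,0,0.0]]
  ]
}}

```text
time_s: 8.6
position: [0.5355, 0.1407, 0.1107]
tcp_rot: [[0.092, 0.996, 0.002], [0.996, -0.092, 0.0], [0.001, 0.002, -1.0]]
ft_force: [-0.3, -0.5, -0.1]
finger_gap: 0.159
finger_force: 15.0
```

```bash
cat > fit.py <<'E'
from h import *
a=np.radians(-5.2); M=np.array([[np.cos(a),-np.sin(a)],[np.sin(a),np.cos(a)]])
def cell(k=4):
    s=env.get_state(); T=s["position"]; print("tcp",np.round(T,4),"f",np.round(s["ft_force"],1))
    D=[env.get_image("side") for _ in range(k)]; p=D[-1][0].astype(int)
    d=np.mean([x[1] for x in D],0); W=cloud("side",d); L=(W[...,:2]-[.538,.1387])@M
    lt=(T[:2]-[.538,.1387])@M; print("tcp local",(lt*1e3).round(1))
    u0=int(round(proj("side",[T[0],T[1],T[2]])[0])); v0=int(proj("side",[T[0],T[1],T[2]])[1])
    ys=[]
    for r in range(v0-20,v0+18):
        k=[c for c in range(u0-3,u0+5) if abs(L[r,c,0]-lt[0])<.0045 and abs(L[r,c,1]-lt[1])<.02 and W[r,c,2]>.05]
        if k: ys.append((r,W[r,k,2].mean()*1e3,L[r,k,1].mean()*1e3,*p[r,k].mean(0).round()))
    return D[-1][0],W,L,np.array(ys)
E
python3 - <<'E'
from fit import *
p,W,L,y=cell(6); print(y.round(1))
z=y[(y[:,1]<np.max(y[:,1])-4)]
T=env.get_state()["position"]; u,v=map(int,proj("side",T)); save("lift.png",cv2.resize(p[v-30:v+30,u-40:u+40],(800,600),interpolation=cv2.INTER_CUBIC))
# paddles, averaged depth
for nm,k in(("near",(W[...,2]>.056)&(W[...,2]<.072)&(L[...,1]<-.015)&(L[...,1]>-.036)&(abs(L[...,0])<.009)),):
    print(nm,k.sum(),L[k,1].mean()*1e3,np.median(L[k,1])*1e3)
E
```

```text
tcp [0.5355 0.1407 0.1107] f [-0.3 -0.5 -0.1]
tcp local [-2.6  1.7]
[[168.  136.    6.6 146.  142.  134. ]
 [169.  135.1   3.7 154.  152.  146. ]
 [170.  132.6   3.1 157.  156.  150. ]
 [171.  130.    2.7 155.  154.  148. ]
 [172.  128.    1.3 152.  152.  145. ]
 [173.  125.4   0.9 141.  144.  136. ]
 [174.  123.    0.2 118.  130.  115. ]
 [175.  120.9  -1.   91.  113.   90. ]
 [176.  118.4  -1.7  71.  102.   73. ]
 [177.  116.   -2.5  67.  100.   71. ]
 [178.  113.7  -3.3  67.  101.   71. ]
 [179.  112.   -5.2  67.  100.   70. ]
 [180.  109.   -5.2  70.  102.   72. ]
 [181.  106.7  -6.1  76.  104.   74. ]
 [182.  104.6  -7.3  80.  106.   77. ]
 [183.  102.2  -8.1  75.  102.   74. ]
 [184.   99.7  -8.7  70.   99.   70. ]
 [185.   97.3  -9.7  68.   98.   69. ]
 [186.   94.8 -10.4  80.  102.   79. ]
 [187.   90.5  -8.7 104.  116.   99. ]]
near 36 -24.870370835377948 -24.806068341044284
```

View pics/lift.png

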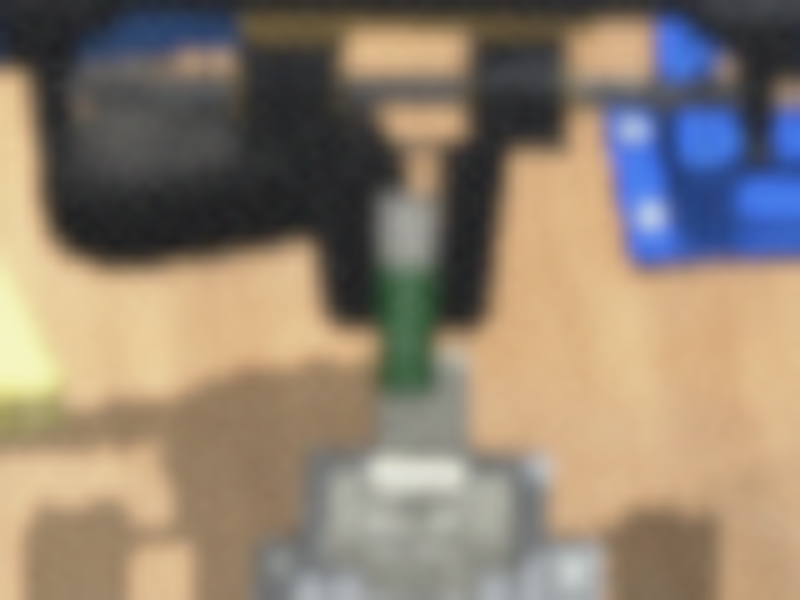

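The cell is gripped but leans about 19° (bottom toward -y, crop 410,380); its upper end is held at (410,230). I will lean the tool the other way so that the cell stands upright, and shift +2.4 mm in x.

{"name": "jog_arm", "arguments": {
  "motion": [
    [[0.0024,0,0.005,7,-0.6,0,0.0],[0.0024,0,0.005,14,-1.3,0,0.0],[0.0024,0,0.005,18.9,-1.7,0,0.0],[0.0024,0,0.005,18.9,-1.7,0,0.0],[0.0024,0,0.005,18.9,-1.7,0,0.0],[0.0024,0,0.005,18.9,-1.7,0,0.0]]
  ]
}}

```text
time_s: 9.5
position: [0.5375, 0.141, 0.1147]
tcp_rot: [[0.087, 0.996, 0.029], [0.942, -0.091, 0.323], [0.324, -0.001, -0.946]]
ft_force: [0.0, 0.4, -0.1]
finger_gap: 0.163
finger_force: 15.0
```

```bash
cat > m2.py <<'E'
from fit import *
p,W,L,y=cell(8)
print(y[::2].round(1))
g=(p[...,1].astype(int)>p[...,0]+12)&(p[...,1].astype(int)>p[...,2]+12)&(abs(L)<.03).all(-1)&(W[...,2]>.05)
for r in np.unique(np.where(g)[0]): print(r,(L[r,g[r],0].min()*1e3).round(1),(L[r,g[r],0].max()*1e3).round(1),end=" ; ")
q=p.astype(int).sum(-1); k=(W[...,2]>.056)&(W[...,2]<.072)&(L[...,1]<-.015)&(L[...,1]>-.036)&(abs(L[...,0])<.02)&(q>400)
print("paddle y",L[k,1].mean()*1e3,"x",np.percentile(L[k,0]*1e3,[0,50,100]))
E
python3 m2.py
```

```text
tcp [0.5375 0.141  0.1147] f [ 0.   0.4 -0.1]
tcp local [-0.7  2.2]
[[167.  141.9   2.1 129.  128.  125. ]
 [169.  140.4  -4.  146.  144.  139. ]
 [171.  134.8  -4.2 138.  138.  133. ]
 [173.  129.1  -4.3 116.  122.  112. ]
 [175.  123.3  -4.5  76.   98.   77. ]
 [177.  117.6  -4.6  64.   92.   66. ]
 [179.  111.   -3.7  62.   90.   63. ]
 [181.  105.4  -4.2  67.   91.   62. ]
 [183.   99.9  -4.9  86.  106.   84. ]
 [185.   91.5  -1.7 131.  139.  125. ]]
174 -6.2 3.6 ; 175 -8.3 5.9 ; 176 -8.4 5.9 ; 177 -8.5 5.9 ; 178 -6.3 5.9 ; 179 -3.8 3.5 ; 180 -3.8 3.5 ; 181 -3.8 3.5 ; 182 -3.8 3.5 ; 183 -3.8 3.5 ; 184 -1.4 1.1 ; paddle y -24.99875531888408 x [-11.01197099  -1.01537488   8.91456189]
```

{"name": "jog_arm", "arguments": {
  "motion": [
    [[0.0005,-0.0004,-0.015,0,0,0,0.0],[0.0005,-0.0004,-0.03,0,0,0,0.0],[0.0005,-0.0004,-0.038,0,0,0,0.0],[0.0005,-0.0004,-0.042,0,0,0,0.0],[0.0005,-0.0004,-0.045,0,0,0,0.0],[0.0005,-0.0004,-0.048,0,0,0,0.0],[0.0005,-0.0004,-0.048,0,0,0,0.0]]
  ]
}}

```text
time_s: 10.6
position: [0.5379, 0.1402, 0.0665]
tcp_rot: [[0.087, 0.996, 0.029], [0.942, -0.092, 0.324], [0.325, -0.001, -0.946]]
ft_force: [-0.1, 0.6, -0.7]
finger_gap: 0.163
finger_force: 15.0
```

No force with the bottom about 4 mm inside; continue.

{"name": "jog_arm", "arguments": {
  "motion": [
    [[0,0,-0.003,0,0,0,0.0],[0,0,-0.006,0,0,0,0.0],[0,0,-0.008,0,0,0,0.0],[0,0,-0.008,0,0,0,0.0]]
  ]
}}

```text
time_s: 11.0
position: [0.5376, 0.1402, 0.0584]
tcp_rot: [[0.087, 0.996, 0.029], [0.942, -0.092, 0.324], [0.325, -0.001, -0.946]]
ft_force: [-0.6, 0.5, -0.6]
finger_gap: 0.159
finger_force: 15.0
```

```bash
python3 m2.py
```

```text
tcp [0.5376 0.1402 0.0584] f [-0.6  0.5 -0.6]
tcp local [-0.5  1.5]
[[182.   93.9   7.6 217.  191.  159. ]
 [188.   85.   -5.3 142.  141.  136. ]
 [190.   78.6  -4.9 137.  136.  131. ]
 [192.   72.8  -5.5 113.  120.  110. ]
 [194.   66.4  -5.3 134.  139.  126. ]]
paddle y -24.89339562253034 x [-11.00999075   0.21394603   8.91417365]
```

In the bay by about 12 mm, upright and unforced. Releasing to let it drop home.

{"name": "jog_arm", "arguments": {
  "motion": [
    [[0,0,0,0,0,0,0.03],[0,0,0,0,0,0,0.03],[0,0,0,0,0,0,0.03],[0,0,0,0,0,0,0.03],[0,0,0,0,0,0,0.03]]
  ]
}}

```text
time_s: 11.9
position: [0.5379, 0.1402, 0.0587]
tcp_rot: [[0.087, 0.996, 0.029], [0.942, -0.092, 0.324], [0.325, -0.001, -0.946]]
ft_force: [0.3, 0.4, -0.6]
finger_gap: 0.341
finger_force: 0.0
```

```bash
python3 m2.py; python3 - <<'E'
from h import *
p,d=env.get_image("side");u,v=map(int,proj("side",[.538,.14,.065]));save("rel.png",cv2.resize(p[v-30:v+30,u-40:u+40],(800,600),interpolation=cv2.INTER_CUBIC))
E
```

```text
tcp [0.5379 0.1402 0.0587] f [ 0.3  0.4 -0.6]
tcp local [-0.3  1.5]
[[190.   72.2   3.5 154.  153.  148. ]
 [192.   71.9  -4.3 150.  149.  144. ]
 [194.   66.4  -5.4 154.  153.  144. ]]
paddle y -24.88223090959377 x [-10.99821932  -1.01815415   8.92769454]
```

View pics/rel.png

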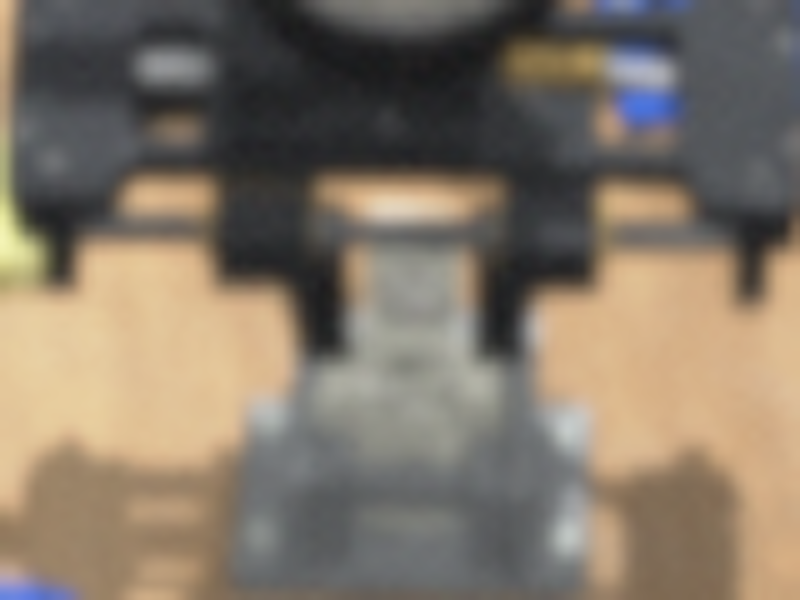

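The cell dropped home: its top is now at about 73 mm with no green visible (crop 410,230 top). Back out and straighten.

{"name": "jog_arm", "arguments": {
  "motion": [
    [[0,0,0.02,0,0,0,0.03],[0,0,0.05,0,0,0,0.03],[0,0,0.09,0,0,0,0.0881],[0,0,0.11,-7,0.6,0,0.0881],[0,0,0.11,-14,1.2,0,0.0881],[0,0,0.11,-18.9,1.7,0,0.0881],[0,0,0.11,-18.9,1.7,0,0.0881],[0,0,0.11,-18.9,1.7,0,0.0881]]
  ]
}}

```text
time_s: 13.15
position: [0.5374, 0.1409, 0.1683]
tcp_rot: [[0.09, 0.996, -0.001], [0.996, -0.09, 0.002], [0.002, -0.001, -1.0]]
ft_force: [-0.1, 0.1, -0.2]
finger_gap: 0.861
finger_force: 0.0
```

```bash
python3 - <<'E'
from fit import *
s=env.get_state(); print(np.round(s["joint_pos"],2),np.round(s["tcp_rot"],3).tolist())
D=[env.get_image("side") for _ in range(8)]; p=D[0][0]
W=cloud("side",np.mean([x[1] for x in D],0)); L=(W[...,:2]-[.538,.1387])@M
for nm,yl,yh,zl,zh in(("near paddle",-.036,-.015,.054,.070),("near paddle top",-.036,-.012,.076,.1),("cell",-.012,.013,.052,.066),("cell top",-.012,.013,.068,.1),("far paddle",.014,.035,.054,.07)):
    k=(L[...,1]>yl)&(L[...,1]<yh)&(W[...,2]>zl)&(W[...,2]<zh)&(abs(L[...,0])<.02)
    if k.any(): print(nm,k.sum(),"y",(np.percentile(L[k,1],[10,50,90])*1e3).round(1),"x",(L[k,0].min()*1e3).round(1),(L[k,0].max()*1e3).round(1),"z",(W[k,2].mean()*1e3).round(1),(W[k,2].max()*1e3).round(1))
u,v=map(int,proj("side",[.538,.14,.06]));save("home.png",cv2.resize(p[v-24:v+24,u-32:u+32],(800,600),interpolation=cv2.INTER_CUBIC))
E
```

```text
[0.21 0.1  1.94 0.   1.11 0.3 ] [[0.09, 0.996, -0.001], [0.996, -0.09, 0.002], [0.002, -0.001, -1.0]]
near paddle 47 y [-26.3 -25.  -24.2] x -11.0 8.9 z 62.1 69.7
near paddle top 6 y [-22.5 -22.2 -17.5] x -10.9 18.4 z 79.2 94.0
cell 2 y [-4.1 -3.8 -3.5] x -4.0 6.0 z 65.2 65.4
cell top 23 y [-5.5 -1.6  6.2] x -16.6 15.7 z 75.2 94.2
far paddle 34 y [22.  22.8 23.6] x -9.8 10.7 z 63.1 69.9
```

View pics/home.png

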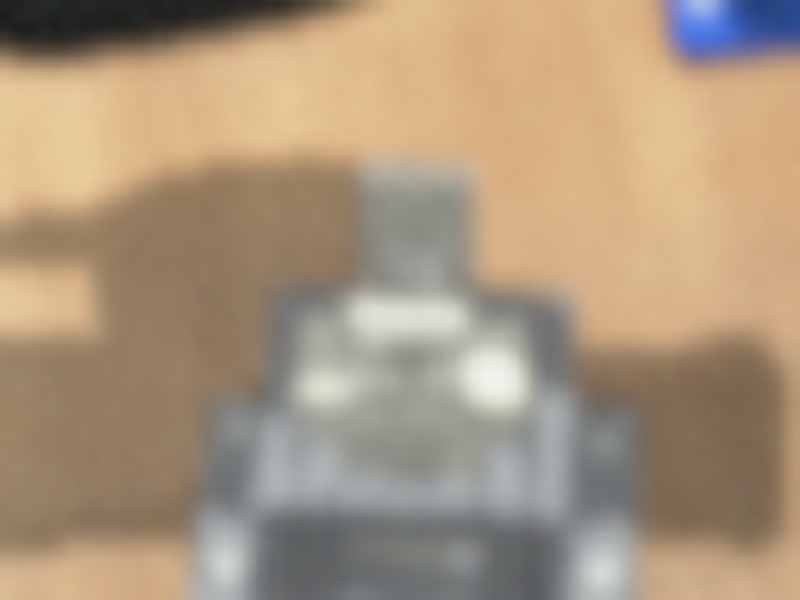

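Picture: cartridge still docked, the near paddle top at (410,310), the far paddle/cell column at (415,220); the cell is low in the bay. I confirm seating by touching the cell's top with closed fingers (contact expected at z≈0.074).

{"name": "jog_arm", "arguments": {
  "motion": [
    [[0,0,-0.03,0,0,0,0.0],[0,0,-0.06,0,0,0,0.0],[0,0,-0.08,0,0,0,0.0],[0,0,-0.08,0,0,0,0.0],[0,0,-0.08,0,0,0,0.0],[0,0,-0.086,0,0,0,0.0],[0,0,-0.09,0,0,0,0.0],[0,0,-0.0925,0,0,0,0.0],[0,0,-0.0925,0,0,0,0.0]]
  ],
  "squeeze": 10
}}

```text
time_s: 14.45
position: [0.5378, 0.1402, 0.0762]
tcp_rot: [[0.092, 0.996, -0.0], [0.996, -0.092, -0.0], [-0.0, -0.0, -1.0]]
ft_force: [-0.5, -0.9, 0.1]
finger_gap: 0.206
finger_force: 0.0
```

{"name": "jog_arm", "arguments": {
  "motion": [
    [[0,0,0.004,0,0,0,0.0],[0,0,0.004,0,0,0,0.0],[0,0,0.004,0,0,0,0.0],[0,0,0,0,0,0,0.0],[0,0,-0.002,0,0,0,0.0],[0,0,-0.003,0,0,0,0.0],[0,0,-0.003,0,0,0,0.0]]
  ]
}}

```text
time_s: 15.15
position: [0.5389, 0.1405, 0.0747]
tcp_rot: [[0.092, 0.996, 0.002], [0.996, -0.092, 0.0], [0.001, 0.002, -1.0]]
ft_force: [-1.9, -0.3, 9.2]
finger_gap: -0.0
finger_force: 4.5
```

Contact at 74.7 mm with 9 N: the cell is fully home. Lift, open, turn 90° for the pinch.

{"name": "jog_arm", "arguments": {
  "motion": [
    [[0,0,0.03,0,0,0,0.0],[0,0,0.06,0,0,0,0.0881],[0,0,0.07,0,0,8.5,0.0881],[0,0,0.07,0,0,17,0.0881],[0,0,0.07,0,0,25.5,0.0881],[0,0,0.07,0,0,34,0.0881],[0,0,0.07,0,0,42.5,0.0881],[0,0,0.07,0,0,51,0.0881],[0,0,0.07,0,0,59.5,0.0881],[0,0,0.07,0,0,68,0.0881],[0,0,0.07,0,0,76.5,0.0881],[0,0,0.07,0,0,85,0.0881]]
  ]
}}

```text
time_s: 16.35
position: [0.5376, 0.1401, 0.1427]
tcp_rot: [[-0.985, 0.173, -0.001], [0.173, 0.985, -0.0], [0.001, -0.0, -1.0]]
ft_force: [-0.2, 0.8, -0.7]
finger_gap: 0.979
finger_force: 0.0
```

{"name": "jog_arm", "arguments": {
  "motion": [
    [[0,0,0,0,0,5,0.0881],[0,0,0,0,0,5,0.0881],[0,0,-0.03,0,0,5,0.0881],[0,0,-0.045,0,0,5,0.0881],[0,0,-0.045,0,0,5,0.0881],[0,0,-0.045,0,0,5,0.0881]]
  ]
}}

```text
time_s: 16.95
position: [0.5374, 0.1401, 0.0977]
tcp_rot: [[-0.996, 0.093, -0.002], [0.093, 0.996, -0.0], [0.002, -0.001, -1.0]]
ft_force: [0.7, 0.5, -0.0]
finger_gap: 0.999
finger_force: 0.0
```

```bash
python3 - <<'E'
from fit import *
s=env.get_state(); print(np.round(s["position"],4),s["finger_gap"])
D=[env.get_image("side") for _ in range(6)]; p=D[0][0]
W=cloud("side",np.mean([x[1] for x in D],0)); L=(W[...,:2]-[.538,.1387])@M
k=(L[...,1]>-.036)&(L[...,1]<-.015)&(W[...,2]>.054)&(W[...,2]<.07)&(abs(L[...,0])<.02)
if k.any(): print("paddle",k.sum(),L[k].mean(0)*1e3, (L[k,0].min()*1e3),L[k,0].max()*1e3)
u,v=map(int,proj("side",[.538,.14,.08]));save("pinch.png",cv2.resize(p[v-36:v+36,u-48:u+48],(800,600),interpolation=cv2.INTER_CUBIC))
E
```

```text
[0.5374 0.1401 0.0977] 0.9986253042525529
paddle 44 [ -1.09756811 -24.78204827] -11.066494467739 8.914924309031942
```

View pics/pinch.png

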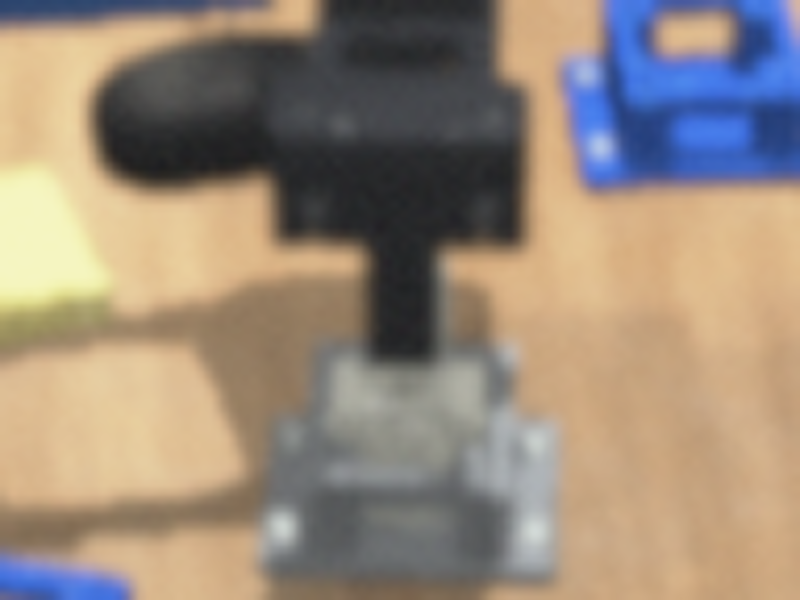

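The near finger (crop 405,300) lines up with the cartridge (410,400); the open fingers straddle the paddles. Descend and pinch.

{"name": "jog_arm", "arguments": {
  "motion": [
    [[0.0005,0,-0.02,0,0,0,0.0881],[0.0005,0,-0.04,0,0,0,0.0881],[0.0005,0,-0.048,0,0,0,0.0881],[0.0005,0,-0.052,0,0,0,0.0881],[0.0005,0,-0.052,0,0,0,0.0881]]
  ]
}}

```text
time_s: 17.75
position: [0.5383, 0.1402, 0.0462]
tcp_rot: [[-0.996, 0.092, -0.0], [0.092, 0.996, -0.0], [0.0, -0.0, -1.0]]
ft_force: [0.7, -0.0, 0.2]
finger_gap: 1.0
finger_force: 0.0
```

{"name": "jog_arm", "arguments": {
  "motion": [
    [[0,0,0,0,0,0,0.0],[0,0,0,0,0,0,0.0],[0,0,0,0,0,0,0.0],[0,0,0,0,0,0,0.0],[0,0,0,0,0,0,0.0],[0,0,0,0,0,0,0.0],[0,0,0,0,0,0,0.0],[0,0,0,0,0,0,0.0]]
  ],
  "squeeze": 25
}}

```text
time_s: 18.55
position: [0.5388, 0.1403, 0.0472]
tcp_rot: [[-0.996, 0.092, 0.001], [0.092, 0.996, 0.0], [-0.001, 0.0, -1.0]]
ft_force: [-0.7, 0.6, 5.8]
finger_gap: 0.448
finger_force: 25.0
```

{"name": "jog_arm", "arguments": {
  "motion": [
    [[0,0,0.003,0,0,0,0.0],[0,0,0.006,0,0,0,0.0],[0,0,0.009,0,0,0,0.0],[0,0,0.012,0,0,0,0.0],[0,0,0.012,0,0,0,0.0]]
  ]
}}

```text
time_s: 19.05
position: [0.5385, 0.1402, 0.0586]
tcp_rot: [[-0.996, 0.092, 0.0], [0.092, 0.996, -0.0], [-0.0, -0.0, -1.0]]
ft_force: [1.3, -0.3, -0.6]
finger_gap: 0.442
finger_force: 25.0
```

```bash
cat > chk.py <<'E'
from fit import *
s=env.get_state(); print(np.round(s["position"],4),np.round(s["ft_force"],1),s["finger_gap"])
for n in("side","top"):
    D=[env.get_image(n) for _ in range(5)]; p=D[0][0].astype(int)
    W=cloud(n,np.mean([x[1] for x in D],0)); L=(W[...,:2]-[.538,.1400])@M
    k=(abs(L)<.03).all(-1)&(W[...,2]>.03)&(W[...,2]<.21)&(p.min(-1)>115)&(np.ptp(p,axis=-1)<25)
    print(n,k.sum(),"z hist 5mm from 30",np.histogram(W[k,2],np.arange(.03,.215,.005))[0])
    g=(p[...,1]>p[...,0]+12)&(p[...,1]>p[...,2]+12)&(abs(L)<.03).all(-1)&(W[...,2]>.03)
    print("green",g.sum(), (W[g].mean(0) if g.any() else ""))
    for o in("cartridge_grip",): print([(np.round(x["extent"]),round(x["p"],2)) for x in env.search_frame(o,n)])
E
python3 chk.py; python3 - <<'E'
from fit import *
z=np.load("side0.npz"); p=z["p"].astype(int); W=cloud("side",z["d"]); L=(W[...,:2]-[.538,.1400])@M
k=(abs(L)<.03).all(-1)&(W[...,2]>.03)&(p.min(-1)>115)&(np.ptp(p,axis=-1)<25)
print("ref",np.histogram(W[k,2],np.arange(.03,.215,.005))[0])
E
```

```text
[0.5385 0.1402 0.0586] [ 1.3 -0.3 -0.6] 0.4422680817180493
side 182 z hist 5mm from 30 [17 73 22 31 12 25  0  2  0  0  0  0  0  0  0  0  0  0  0  0  0  0  0  0
  0  0  0  0  0  0  0  0  0  0  0  0]
green 0 
[(array([305., 192.,  18.,  18.]), 0.57)]
top 11 z hist 5mm from 30 [0 2 0 0 0 6 3 0 0 0 0 0 0 0 0 0 0 0 0 0 0 0 0 0 0 0 0 0 0 0 0 0 0 0 0 0]
green 0 
[]
ref [ 44 117  36  69  30  28  23  32  31  25   0   0   0   0   0   0   0   0
   0   0   0   0   0   0   0   0   0   0   0   0   0   0   0   0   0   0]
```

{"name": "jog_arm", "arguments": {
  "motion": [
    [[0,0,0.005,0,0,0,0.0],[0,0,0.012,0,0,0,0.0],[0,0,0.02,0,0,0,0.0],[0,0,0.03,0,0,0,0.0],[0,0,0.04,0,0,0,0.0],[0,0,0.04,0,0,0,0.0],[0,0,0.04,0,0,0,0.0]]
  ]
}}

```text
time_s: 20.35
position: [0.5385, 0.1403, 0.0988]
tcp_rot: [[-0.996, 0.092, 0.001], [0.092, 0.996, 0.0], [-0.001, 0.0, -1.0]]
ft_force: [1.1, -1.1, -2.6]
finger_gap: 0.446
finger_force: 25.0
```

```bash
python3 chk.py
```

```text
[0.5385 0.1403 0.0988] [ 1.1 -1.1 -2.6] 0.4456494607306514
side 250 z hist 5mm from 30 [ 3 35  0  0  0  4 13 21 29 45 24 25 15 32  1  3  0  0  0  0  0  0  0  0
  0  0  0  0  0  0  0  0  0  0  0  0]
green 0 
[(array([304., 180.,  20.,  21.]), 0.52)]
top 21 z hist 5mm from 30 [ 0  2  0  0  0  0  0  0  0  1  0  0  0 12  2  0  0  0  0  0  0  0  1  0
  0  0  0  0  0  3  0  0  0  0  0  0]
green 0 
[]
```

Cartridge is rising with the gripper (block top at ~97 mm, −2.6 N weight). Finish the lift to 100 mm.

{"name": "jog_arm", "arguments": {
  "motion": [
    [[0,0,0.008,0,0,0,0.0],[0,0,0.018,0,0,0,0.0],[0,0,0.028,0,0,0,0.0],[0,0,0.038,0,0,0,0.0],[0,0,0.045,0,0,0,0.0],[0,0,0.048,0,0,0,0.0],[0,0,0.048,0,0,0,0.0],[0,0,0.048,0,0,0,0.0],[0,0,0.048,0,0,0,0.0],[0,0,0.048,0,0,0,0.0]]
  ]
}}

```text
time_s: 21.95
position: [0.538, 0.1401, 0.1456]
tcp_rot: [[-0.996, 0.092, -0.001], [0.092, 0.996, -0.0], [0.001, -0.0, -1.0]]
ft_force: [-0.1, -0.3, -1.7]
finger_gap: 0.445
finger_force: 25.0
```

```bash
python3 chk.py; python3 - <<'E'
from fit import *
p,d=env.get_image("side"); W=cloud("side",d); L=(W[...,:2]-[.538,.14])@M
q=p.astype(int); k=(abs(L)<.03).all(-1)&(W[...,2]>.137)&(W[...,2]<.150)&(q.min(-1)>115)&(np.ptp(q,axis=-1)<25)
print("block top pts",k.sum()); 
A=np.c_[L[k],np.ones(k.sum())]; print(np.linalg.lstsq(A,W[k,2],rcond=None)[0])
print({(r,c):(q[r,c].tolist(),(L[r,c]*1e3).round(),(W[r,c,2]*1e3).round()) for r in range(150,178,3) for c in (306,312,318)})
E
```

```text
[0.538  0.1401 0.1456] [-0.1 -0.3 -1.7] 0.44545311931055376
side 288 z hist 5mm from 30 [ 6 62  0  0  0  0  0  0  0  0  0  0  0  0  0  1 15 23 41 30 28 18 47  9
  2  2  1  1  2  0  0  0  0  0  0  0]
green 0 
[(array([302., 164.,  17.,  18.]), 0.51)]
top 31 z hist 5mm from 30 [ 0  9  1  0  0  1  0  0  0  0  0  0  0  0  0  0  0  0  0  0  0  0  2 18
  0  0  0  0  0  0  0  0  0  0  0  0]
green 0 
[(array([423., 317.,  26.,  19.]), 0.29)]
block top pts 72
[-0.00175512  0.11690021  0.1445273 ]
{(150, 306): ([44, 46, 48], array([-11., -94.]), np.float64(248.0)), (150, 312): ([40, 41, 42], array([  1., -93.]), np.float64(248.0)), (150, 318): ([46, 49, 51], array([ 14., -91.]), np.float64(247.0)), (153, 306): ([40, 40, 40], array([-11., -94.]), np.float64(241.0)), (153, 312): ([38, 38, 40], array([  1., -93.]), np.float64(241.0)), (153, 318): ([41, 41, 42], array([ 14., -92.]), np.float64(240.0)), (156, 306): ([41, 42, 43], array([-12., -85.]), np.float64(228.0)), (156, 312): ([36, 38, 40], array([  1., -87.]), np.float64(229.0)), (156, 318): ([35, 39, 39], array([ 14., -90.]), np.float64(232
[... 765 characters left out ...]
, 318): ([149, 148, 139], array([13., -7.]), np.float64(144.0)), (171, 306): ([139, 139, 129], array([-15., -12.]), np.float64(139.0)), (171, 312): ([46, 48, 47], array([ -0., -35.]), np.float64(155.0)), (171, 318): ([126, 127, 119], array([ 13., -12.]), np.float64(140.0)), (174, 306): ([140, 141, 131], array([-15., -11.]), np.float64(130.0)), (174, 312): ([133, 133, 124], array([ -1., -18.]), np.float64(135.0)), (174, 318): ([132, 132, 124], array([ 13., -15.]), np.float64(133.0)), (177, 306): ([142, 142, 133], array([-16., -12.]), np.float64(121.0)), (177, 312): ([157, 157, 147], array([ -1., -12.]), np.float64(122.0)), (177, 318): ([134, 135, 125], array([ 13., -12.]), np.float64(122.0))}
```

The block is level, about 99 mm above its docked height, and held still. Handing in.

```bash
python3 -c "
from workcell import env
print(env.hand_in())"
```

```text
the job is handed in; nothing more can be done
None
```

The cell went fully home in the docked cartridge. The cartridge was then unlatched by its squeezed catches, lifted about 10 cm, and handed in level and held still. The near finger hid the cell in the last views, so it was last confirmed seated just before the pinch.

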